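Put the staining kit back in its holders

ROBOT

A 7-joint arm with a two-finger parallel gripper is mounted at the origin on a cart in front of the work surface, level with it; the furniture and walls round the work are solid. World frame = base frame: x ahead of the robot, y to its left, z up, the work surface at z = 0. Lengths are in m, angles in rad, forces in N, time in s.
With the tool pointing down it reaches from about 0.425 to 0.875 m from the base axis. Payload 4.7 kg.
Tool frame: the origin (TCP) lies at the very end of the fingers, on their centre line; the grasp point (between the pads) lies 19 mm behind it; z points along the fingers, y is the line along which they close (so a half turn about z gives the same grasp; the last joint's range is limited). The gripper opens to 87 mm and grips with 3 to 60 N. Pads are 19 mm wide; open, the fingers measure 117 mm over their backs; the gripper's body (75 mm by 190 mm) begins 51 mm behind the grasp point.
Start: joints at [1.191, 0.321, -0.07, 1.45, 0.023, 1.371, -0.057], TCP at [0.249, -0.6, 0.223] pointing down, gripper open.
Joint ranges: [-2.86, 2.86], [-0.3, 2.09], [-1.38, 1.24], [0.06, 2.45], [-1.56, 4.7], [0.09, 2.05], [-2.69, 2.69]. Speed limits (rad/s): [2.57, 2.57, 3.14, 3.14, 3.14, 3.14, 3.14].

INTERFACE

Orientations are given as a unit quaternion [w, x, y, z].
In Python, from workcell import r gives the robot as it stands.
- The arm moves only by the tool send_rows, never from a script. Its argument "plan" is text: rows parted by semicolons, each of 7 numbers parted by spaces: the turn, a rotation vector about the tool's x, y, z in degrees, then the shift along the tool's x, y, z in mm, then the opening, from 0 (shut) to 1 (fully open). In form: wx wy wz tx ty tz grip; .... A call has exactly 5 rows; each row shifts and turns the commanded pose from where the row before left it, along the tool's axes as they then stand; what a row does not reach is not made up. A row lasts 1/8 s, in which the tool goes at most 62.5 mm and 10.7 degrees, less where a joint would pass 70% of its speed; a pose out of reach is approached as far as the arm can. A call with a gripper value outside its range is refused whole. The fingers move at their own pace and stop on an object; the grip force is fixed at half the most. Time passes only in rows, so rows that do not move let the fingers close, or fill a call up. It gives the time, the measured TCP pose, the force, the opening and the grip force at its end, in the units of the state.
- r.get_state(): the state, without advancing time (a new reading comes with each control period).
- r.read_camera(name): name is "scene" or "top" or "wrist"; returns a dict with "color" (400x640x3 uint8, red, green, blue), "fx", "fy", "cx", "cy" (pixels), "k1" (the pictures are not rectified: a ray, as slopes to the right and down, at radius r is drawn at 1 + k1 r^2 times it, then the intrinsics apply), "rvec" (rotation vector, rad) and "tvec" (3), from world to camera coordinates, as OpenCV has them. Camera axes: x right, y down, z forward; pixel columns grow to the right and rows downward; lengths in m; the calibration is good to about 2 mm. A picture is of the moment at which its call begins. There is no depth.
- r.finish_job(): hands the job in; it is judged then, once.
Trained networks look in a picture, given as the dict that the camera call returned (one of the last four; its "shot" number tells which), for a name from the list of things; names that differ only in an ending like _2 or _b are one class to them, and where a whole thing is asked for, a point or a joint stands for the part that bears it (a point fixed in the world has none). Each returns a list of dicts, best first, with "confidence" (0 to 1); they miss things now and then, are a little off and sometimes report something else, mostly with a low value. They report only what shows in the picture. A call takes as long as a camera call. They do not tell look-alikes from the thing itself.
- r.cut_out(picture, query): "mask" (400x640 bool, what is visible of it) and "bbox" ([left, top, right, bottom] in pixels, round what is visible of it).
- r.landmark_of(picture, query): "xy" ([column, row] in pixels: a listed point, or the origin of a listed thing).
The state is a dict: "t": time; "joint_pos": joint angles; "joint_vel": joint speeds; "effort": joint torques, N m; "tcp_pos": TCP position; "tcp_rot": TCP orientation; "ft_force": force on the tool from outside, world axes, zero at the start; "torque": the same for the moment, N m; "opening": finger opening in m; "grip_force": force on a finger pad.
Only numpy, scipy, OpenCV 4.12 (cv2) and the standard library are available. Lean on these libraries where they do the work, as an engineer would, in place of code of your own. Each camera call takes 0.05 s, during which the arm holds its last target. There are 200 camera calls.

TASK

The blood-smear staining kit has been left on the sink's drainer: stand each stain bottle in the round dock that has the colour of its cap (white, blue, red), and lay the blue slide box flat in the grey oblong tray, long side along the tray's. Each must sit on the floor of its holder, inside the rim; keep the bottles upright and leave the timer and the cover-slip carton where they are.

Things in the scene. Friction and masses are not known exactly. Their poses are not given: they have to be found in the camera images.
- white_bottle_mid (a point): stain bottle with a WHITE cap and a brown body, standing upright on the drainer (1.5 mm below the worktop): body 41 mm in diameter and 72 mm high, cap 29 mm in diameter, 98 mm high in all. Point on its axis half-way up, 49 mm over its underside; z up. Grasp the body high up, just under its shoulder, so that the cap stays clear of the gripper
- blue_bottle_mid (a point): stain bottle with a BLUE cap and a blue body, standing upright on the drainer (1.5 mm below the worktop): body 41 mm in diameter and 72 mm high, cap 29 mm in diameter, 98 mm high in all. Point on its axis half-way up, 49 mm over its underside; z up. Grasp the body high up, just under its shoulder, so that the cap stays clear of the gripper
- red_bottle_mid (a point): stain bottle with a RED cap and a purple body, standing upright on the drainer (1.5 mm below the worktop): body 35 mm in diameter and 60 mm high, cap 25 mm in diameter, 82 mm high in all. Point on its axis half-way up, 41 mm over its underside; z up. Grasp the body high up, just under its shoulder, so that the cap stays clear of the gripper
- slide_box_mid (a point): blue oblong slide box lying on the drainer, lid shut and fixed: 40 mm along its x, 90 mm along its y, 32 mm high. Point at its centre, 16 mm over its underside; z up. Grasp it across its 40 mm width, along its x
- white_dock: WHITE round plastic dock fixed to the worktop, an open-topped shallow cup with a black rubber pad inside: 74 mm outside (82 mm over its foot flange), 62 mm inside, rim 14 mm high, inner floor 4 mm up. Origin: centre of its underside, on the worktop; z up. For the white-capped bottle. The four holders stand in a row in front of a tall white analyser (356 mm high, its front face about 0.68 m ahead of the robot, from y = -0.04 to 0.26): carry things past it on the robot's side
- blue_dock: BLUE round plastic dock fixed to the worktop, an open-topped shallow cup with a black rubber pad inside: 74 mm outside (82 mm over its foot flange), 62 mm inside, rim 14 mm high, inner floor 4 mm up. Origin: centre of its underside, on the worktop; z up. For the blue-capped bottle
- red_dock: RED round plastic dock fixed to the worktop, an open-topped shallow cup with a black rubber pad inside: 74 mm outside (82 mm over its foot flange), 62 mm inside, rim 14 mm high, inner floor 4 mm up. Origin: centre of its underside, on the worktop; z up. For the red-capped bottle
- slide_tray: grey oblong tray fixed to the worktop, with a black rubber pad: 62 mm along its x, 116 mm along its y outside, 56 x 110 mm inside, inner floor 3 mm up. Its end walls and four corners stand 12 mm high; the middle 72 mm of each long side is open for fingers. Origin: centre of its underside, on the worktop; z up. For the slide box, whose long side goes along the tray's, either way round
- timer_mid (a point): bystander: white bench timer with red, green and black keys, 60 x 68 x 24 mm, loose. Point at its centre, 12 mm up
- coverslip_box_mid (a point): bystander: white carton of cover slips with a blue stripe, 42 x 60 x 30 mm, loose. Point at its centre, 15 mm up
Mind the look-alikes: they are no part of the job. There is more than one size of the part that bears red_bottle_mid; the job needs the smallest.

How it is judged:
By the outcome, as a careful person would: the job done as asked, in the order asked, and still so for the second after the job is handed in, with the robot touching nothing.
It also fails if it takes over 134 s, if anything falls off the work surface, if the arm or the gripper's body presses on something with over 40 N, if the wrist force passes 120 N, or if a joint passes its speed limit or range.

## Working session

There is one attempt and no reset: what is moved stays moved. The work goes in short steps, Python scripts to look and compute and a tool call to move; the robot and the scene stay as the last step left them, time stands still between calls to the robot, and variables do not carry over. Pictures are saved under pics/ and viewed, at most 17 in all, crops included, and the job is handed in when it is done.

Besides the shell and the picture viewer there is one more tool, called after "Emit:" by a JSON object that holds its "fn" and its "kwargs", one argument or row to a line. send_rows: Moves the arm, as the interface text tells. Its arguments: {"type":"object","properties":{"plan":{"type":"string"}},"required":["plan"]}

```bash
ls; mkdir -p pics; cat > h.py <<'E'
import numpy as np,cv2
from workcell import r
def ray(p,uv):
    x=(uv[0]-p['cx'])/p['fx'];y=(uv[1]-p['cy'])/p['fy']
    k=p['k1'];a,b=x,y
    for _ in range(20):
        s=1+k*(a*a+b*b);a,b=x/s,y/s
    R=cv2.Rodrigues(np.array(p['rvec'],float))[0]
    return -R.T@np.array(p['tvec'],float).ravel(), R.T@np.array([a,b,1.])
def onz(p,uv,z):
    o,d=ray(p,uv);return o+d*(z-o[2])/d[2]
def save(p,n,box=None,sc=1):
    im=p['color'][...,::-1]
    if box: im=im[box[1]:box[3],box[0]:box[2]]
    cv2.imwrite('pics/'+n,cv2.resize(im,None,fx=sc,fy=sc,interpolation=cv2.INTER_CUBIC))
Z=dict(white_bottle_mid=.0475,blue_bottle_mid=.0475,red_bottle_mid=.0395,slide_box_mid=.0145,white_dock=0,blue_dock=0,red_dock=0,slide_tray=0,timer_mid=.012,coverslip_box_mid=.015)
E
python3 - <<'E'
from h import *
for c in('top','scene'):
    p=r.read_camera(c);save(p,c+'.png')
    print(c,ray(p,(320,200)))
    for q,z in Z.items():
        print(q,[(np.round(d['xy']).tolist(),round(d['confidence'],2),np.round(onz(p,d['xy'],z)[:2],3).tolist()) for d in r.landmark_of(p,q)])
print(r.get_state())
E
```

```text
pics
top (array([ 0.37548137, -0.01169728,  1.13918883]), array([ 0.227378  , -0.02572021, -0.97347233]))
white_bottle_mid [([322.0, 250.0], 0.64, [0.496, -0.034]), ([394.0, 225.0], 0.6, [0.544, -0.231])]
blue_bottle_mid [([368.0, 195.0], 0.52, [0.632, -0.172])]
red_bottle_mid [([446.0, 180.0], 0.95, [0.659, -0.395]), ([440.0, 223.0], 0.82, [0.539, -0.361]), ([449.0, 150.0], 0.68, [0.746, -0.419])]
slide_box_mid [([409.0, 187.0], 0.69, [0.654, -0.295])]
white_dock [([323.0, 252.0], 0.75, [0.495, -0.036])]
blue_dock [([229.0, 260.0], 0.9, [0.495, 0.223])]
red_dock [([182.0, 267.0], 0.7, [0.488, 0.353])]
slide_tray [([277.0, 266.0], 0.89, [0.469, 0.092])]
timer_mid [([197.0, 216.0], 0.85, [0.623, 0.305])]
coverslip_box_mid [([326.0, 199.0], 0.54, [0.639, -0.058])]
scene (array([-0.20324791,  0.61390261,  0.73324789]), array([ 0.64609782, -0.53446335, -0.54492612]))
white_bottle_mid [([382.0, 192.0], 0.85, [0.523, -0.234])]
blue_bottle_mid [([340.0, 185.0], 0.8, [0.633, -0.162])]
red_bottle_mid [([385.0, 161.0], 0.74, [0.667, -0.403]), ([372.0, 148.0], 0.57, [0.77, -0.444]), ([223.0, 30
[... 489 characters left out ...]
'joint_pos': array([ 1.1911052 ,  0.32099908, -0.07011162,  1.45049979,  0.0226434 ,
        1.37080717, -0.05691894]), 'joint_vel': array([-0.00016609,  0.00148967, -0.00126371, -0.00222166,  0.0002663 ,
       -0.0001779 ,  0.00027939]), 'effort': array([-3.15786183e-04, -4.91110754e+01, -4.03153002e-01, -3.12780690e+01,
       -6.37954054e-02,  3.36937490e-02,  1.31646723e-05]), 'tcp_pos': array([ 0.24937577, -0.60027916,  0.22258734]), 'tcp_rot': array([ 4.57576536e-05,  9.80676680e-01,  1.95635491e-01, -3.32792095e-05]), 'ft_force': array([-0.61708515,  0.19736323, -0.12265263]), 'torque': array([ 0.00332374, -0.01568767,  0.01501945]), 'grip_force': 0.0, 'opening': 0.08690233188417304}
```

```bash
python3 - <<'E'
import cv2
a=cv2.imread('pics/top.png');cv2.imwrite('pics/topc.png',cv2.resize(a[110:310,150:490],None,fx=2.35,fy=2.35,interpolation=cv2.INTER_CUBIC))
a=cv2.imread('pics/scene.png');cv2.imwrite('pics/scenec.png',cv2.resize(a[90:340,190:450],None,fx=2.4,fy=2.4,interpolation=cv2.INTER_CUBIC))
E
```

```text
(no output)
```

View pics/topc.png

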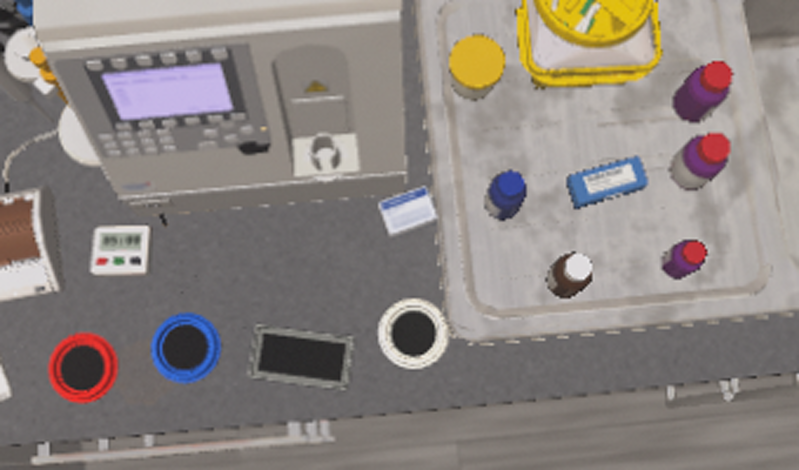

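View pics/scenec.png

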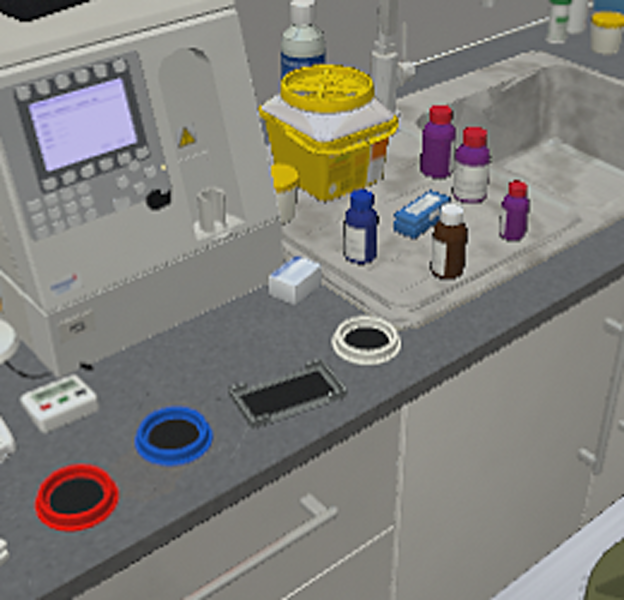

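The top view shows the white-capped brown bottle at crop (570,275), blue at (507,195), the small red at (685,258) beside two larger look-alikes, and the slide box at (607,180). The docks and tray are in the front row.

Emit:
{"fn": "send_rows", "kwargs": {
  "plan": "0 0 7.5 0 0 0 1;0 0 7.5 0 0 0 1;0 0 7.6 0 0 0 1;0 0 0 35 -45 -10 1;0 0 0 35 -45 -10 1"
}}

```text
t: 1.72
tcp_pos: [0.3198, -0.5095, 0.2425]
tcp_rot: [-0.0, 1.0, -0.001, 0.0]
ft_force: [0.8, -0.9, 0.5]
opening: 0.087
grip_force: 0.0
```

Emit:
{"fn": "send_rows", "kwargs": {
  "plan": "0 0 0 35 -45 -10 1;0 0 0 35 -45 -10 1;0 0 0 35 -45 -10 1;0 0 0 35 -45 -10 1;0 0 0 0 0 0 1"
}}

```text
t: 2.35
tcp_pos: [0.4639, -0.3249, 0.284]
tcp_rot: [-0.0, 1.0, 0.005, 0.002]
ft_force: [-0.3, -0.5, -0.6]
opening: 0.0868
grip_force: 0.0
```

```bash
python3 - <<'E'
from h import *
p=r.read_camera('wrist');save(p,'w1.png');s=r.get_state()
print(s['t'],s['tcp_pos'],s['tcp_rot'],ray(p,(320,200)))
for q in list(Z)[:4]:
    print(q,[(np.round(d['xy']).tolist(),round(d['confidence'],2),np.round(onz(p,d['xy'],Z[q])[:2],3).tolist()) for d in r.landmark_of(p,q)])
E
```

```text
2.4 [ 0.46134406 -0.32816336  0.28323553] [3.18015420e-04 9.99996905e-01 2.40221090e-03 5.63408731e-04] (array([ 0.53810612, -0.32362582,  0.44601587]), array([-0.27129249,  0.00729684, -0.9625194 ]))
white_bottle_mid [([239.0, 102.0], 0.89, [0.539, -0.229])]
blue_bottle_mid [([176.0, 3.0], 0.75, [0.64, -0.167]), ([107.0, 134.0], 0.71, [0.503, -0.072])]
red_bottle_mid []
slide_box_mid [([293.0, 4.0], 0.81, [0.648, -0.287])]
```

View pics/w1.png

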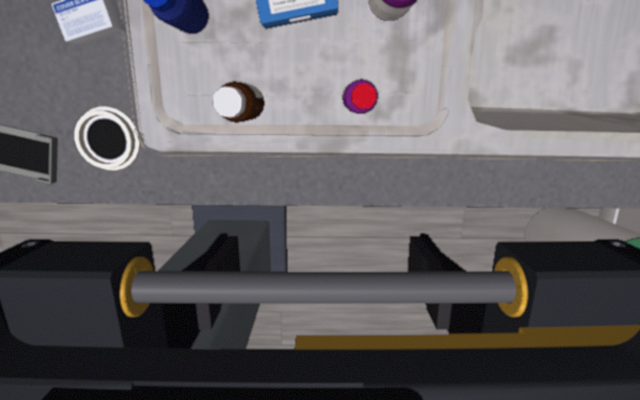

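The wrist view shows the white cap at (229,102), the small red cap at (362,96), the white dock at (107,138), and the blue bottle and slide box at the top edge. I'll move over the white bottle and measure everything there.

Emit:
{"fn": "send_rows", "kwargs": {
  "plan": "0 0 0 25 -35 0 1;0 0 0 25 -35 0 1;0 0 0 25 -28 0 1;0 0 0 0 0 0 1;0 0 0 0 0 0 1"
}}

```text
t: 3.22
tcp_pos: [0.5336, -0.2344, 0.2822]
tcp_rot: [0.0, 1.0, -0.002, -0.001]
ft_force: [-0.1, -0.1, 0.7]
opening: 0.0873
grip_force: 0.0
```

```bash
cat >> h.py <<'E'
def blob(p,kind,near,z,rad=25):
    """centroid of cap colour near pixel -> xy on plane z"""
    c=p['color'].astype(int);R,G,B=c[...,0],c[...,1],c[...,2]
    m={'white':(c.min(2)>185),'red':(R>130)&(G<75)&(B<90),'blue':(B>110)&(R<70)&(G<90)}[kind]
    yy,xx=np.mgrid[:400,:640];m&=(xx-near[0])**2+(yy-near[1])**2<rad**2
    n,l,st,ce=cv2.connectedComponentsWithStats(m.astype('uint8'));i=1+np.argmax(st[1:,4])
    return ce[i],st[i].tolist(),onz(p,ce[i],z)
E
python3 - <<'E'
from h import *
p=r.read_camera('wrist');save(p,'w2.png');s=r.get_state()
print(s['t'],s['tcp_pos'],s['tcp_rot'])
for q,k,z in(('white_bottle_mid','white',.0965),('blue_bottle_mid','blue',.0965),('red_bottle_mid','red',.0805),('slide_box_mid',0,.0145),('white_dock',0,0),('blue_dock',0,0),('slide_tray',0,0)):
    for d in r.landmark_of(p,q):
        print(q,np.round(d['xy']),round(d['confidence'],2),np.round(onz(p,d['xy'],Z[q])[:2],3))
        try:
            if k: print('  cap',blob(p,k,d['xy'],z))
        except Exception as e: print(e)
E
```

```text
3.275 [ 0.53345456 -0.23471892  0.28223683] [ 3.93969062e-04  9.99997738e-01 -2.02894032e-03 -5.02842892e-04]
white_bottle_mid [317. 161.] 0.56 [ 0.542 -0.227]
  cap (array([317.48370497, 171.10463122]), [305, 158, 27, 28, 583], array([ 0.53985998, -0.22805951,  0.0965    ]))
blue_bottle_mid [263.  74.] 0.57 [ 0.638 -0.168]
  cap (array([252.21169916,  69.22005571]), [238, 52, 29, 34, 718], array([ 0.6390217 , -0.16643659,  0.0965    ]))
red_bottle_mid [433. 156.] 0.88 [ 0.546 -0.364]
  cap (array([443.42227378, 160.94663573]), [432, 150, 24, 23, 431], array([ 0.54751316, -0.36275237,  0.0805    ]))
red_bottle_mid [473.  52.] 0.75 [ 0.663 -0.4  ]
  cap (array([490.22131148,  48.79508197]), [483, 33, 16, 32, 366], array([ 0.659928  , -0.39996006,  0.0805    ]))
slide_box_mid [372.  67.] 0.91 [ 0.648 -0.291]
white_dock [182. 191.] 0.68 [ 0.494 -0.045]
slide_tray [ 87. 202.] 0.68 [0.479 0.089]
```

View pics/w2.png

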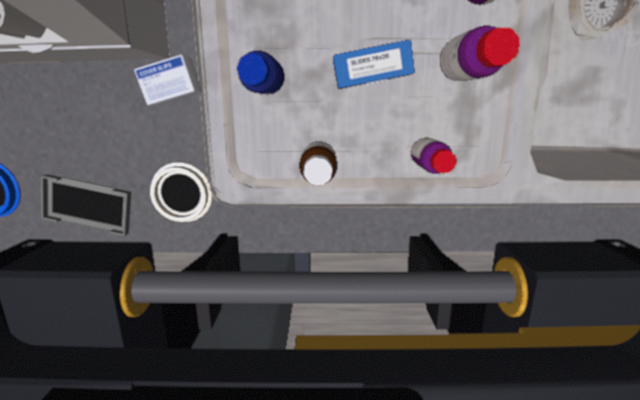

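```bash
python3 - <<'E'
from h import *
def rect(p,q,z):
    for d in r.cut_out(p,q)[:2]:
        c=max(cv2.findContours(d['mask'].astype('uint8'),0,1)[0],key=len).reshape(-1,2)
        w=np.array([onz(p,u,z)[:2] for u in c])*1000
        e=cv2.minAreaRect(w.astype('f4')) if 'dock' not in q else cv2.fitEllipse(w.astype('f4'))
        print(q,round(d['confidence'],2),np.round(e[0],1),np.round(e[1],1),round(e[2],1))
for c in('top','wrist','scene'):
    print(c);p=r.read_camera(c)
    for q,z in(('white_dock',.006),('blue_dock',.006),('red_dock',.006),('slide_tray',.006),('slide_box_mid',.03)): rect(p,q,z)
E
```

```text
top
white_dock 0.95 [494.1 -42.5] [74.8 77.2] 84.4
blue_dock 0.82 [501.3 222.1] [79.4 80.6] 4.3
slide_tray 0.9 [480.2  89.3] [116.6  64.9] 77.2
slide_box_mid 0.58 [476.2  88. ] [113.3  63.1] 76.8
wrist
white_dock 0.66 [493.8 -44.3] [79.8 82.2] 45.1
blue_dock 0.73 [495.4 195.6] [32.9 79.5] 75.8
slide_tray 0.95 [477.3  88.6] [122.2  66.4] 77.4
slide_box_mid 0.73 [ 649.  -291.1] [40.  89.8] 10.9
scene
white_dock 0.87 [493.3 -42.3] [78.4 92.1] 48.3
blue_dock 0.59 [498.9 222.2] [80.6 85.1] 61.2
red_dock 0.87 [487.7 342.9] [77.1 91.5] 63.4
red_dock 0.69 [ 583.5 -277.1] [ 46.3 214.8] 40.2
slide_tray 0.98 [476.4  87.8] [120.1  71.4] 77.6
slide_box_mid 0.78 [ 638.2 -270.9] [ 53.1 127.5] 30.7
```

Emit:
{"fn": "send_rows", "kwargs": {
  "plan": "0 0 0 6 -6 45 1;0 0 0 0 0 50 1;0 0 0 0 0 50 1;0 0 0 0 0 0 1;0 0 0 0 0 0 1"
}}

```text
t: 5.15
tcp_pos: [0.5419, -0.2269, 0.1396]
tcp_rot: [0.001, 1.0, -0.0, 0.001]
ft_force: [0.1, -0.6, 0.3]
opening: 0.0867
grip_force: 0.0
```

Emit:
{"fn": "send_rows", "kwargs": {
  "plan": "0 0 0 -1 0 40 1;0 0 0 0 0 40 1;0 0 0 0 0 22 1;0 0 0 0 0 0 1;0 0 0 0 0 0 0"
}}

```text
t: 5.78
tcp_pos: [0.5417, -0.2273, 0.0383]
tcp_rot: [0.001, 1.0, -0.0, 0.002]
ft_force: [0.6, 0.2, 0.4]
opening: 0.0827
grip_force: 0.0
```

Emit:
{"fn": "send_rows", "kwargs": {
  "plan": "0 0 0 0 0 0 0;0 0 0 0 0 0 0;0 0 0 0 0 0 0;0 0 0 0 0 0 0;0 0 0 0 0 0 0"
}}

```text
t: 6.4
tcp_pos: [0.5396, -0.2268, 0.0356]
tcp_rot: [0.0, 1.0, -0.0, 0.0]
ft_force: [0.1, -0.2, 0.7]
opening: 0.0401
grip_force: 30.0
```

Emit:
{"fn": "send_rows", "kwargs": {
  "plan": "0 0 0 0 0 -30 0;0 0 0 0 0 -30 0;0 0 0 -11 -46 0 0;0 0 0 -12 -47 0 0;0 0 0 -12 -46 0 0"
}}

```text
t: 7.02
tcp_pos: [0.504, -0.0858, 0.0953]
tcp_rot: [-0.0, 1.0, -0.0, -0.0]
ft_force: [0.6, 0.6, -1.3]
opening: 0.0403
grip_force: 30.0
```

Emit:
{"fn": "send_rows", "kwargs": {
  "plan": "0 0 0 -11 -46 0 0;0 0 0 0 0 0 0;0 0 0 0 0 20 0;0 0 0 0 0 0 0;0 0 0 0 0 0 0"
}}

```text
t: 7.65
tcp_pos: [0.494, -0.042, 0.0758]
tcp_rot: [0.0, 1.0, -0.001, 0.0]
ft_force: [-0.2, -0.4, -0.9]
opening: 0.0403
grip_force: 30.0
```

```bash
python3 - <<'E'
from h import *
p=r.read_camera('wrist');save(p,'w3.png');s=r.get_state()
print(s['t'],s['tcp_pos'],s['tcp_rot'],s['opening'])
for q in('white_dock','blue_dock','red_dock','slide_tray'):
    for d in r.cut_out(p,q)[:1]:
        c=max(cv2.findContours(d['mask'].astype('uint8'),0,1)[0],key=len).reshape(-1,2)
        w=np.array([onz(p,u,.006)[:2] for u in c])*1000
        e=cv2.minAreaRect(w.astype('f4')) if 'dock' not in q else cv2.fitEllipse(w.astype('f4'))
        print(q,round(d['confidence'],2),np.round(e[0],1),np.round(e[1],1),round(e[2],1))
E
```

```text
7.7 [ 0.4942045  -0.04199213  0.07602459] [ 4.49673794e-05  9.99999627e-01 -8.00773851e-04  3.21139325e-04] 0.0404118819162877
white_dock 0.9 [500.5 -43.6] [67.8 77.2] 0.1
blue_dock 0.77 [493.6 187.9] [18.4 68.4] 75.6
slide_tray 0.82 [477.1  89.5] [120.7  68.6] 77.8
```

View pics/w3.png

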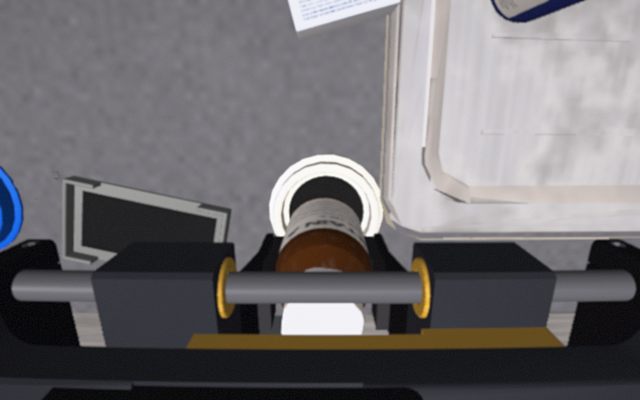

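The bottle is centred over the white dock at about (327,205), so I'll lower it.

Emit:
{"fn": "send_rows", "kwargs": {
  "plan": "0 0 0 0 0 15 0;0 0 0 0 0 12 0;0 0 0 0 0 5 0;0 0 0 0 0 2 0;0 0 0 0 0 0 0"
}}

```text
t: 8.52
tcp_pos: [0.494, -0.0414, 0.0416]
tcp_rot: [0.0, 1.0, -0.0, 0.0]
ft_force: [1.1, 0.8, -1.4]
opening: 0.0401
grip_force: 30.0
```

Emit:
{"fn": "send_rows", "kwargs": {
  "plan": "0 0 0 0 0 0 1;0 0 0 0 0 0 1;0 0 0 0 0 0 1;0 0 0 0 0 0 1;0 0 0 0 0 -40 1"
}}

```text
t: 9.15
tcp_pos: [0.491, -0.0413, 0.0794]
tcp_rot: [-0.001, 1.0, -0.0, -0.003]
ft_force: [0.0, 0.2, 0.3]
opening: 0.0818
grip_force: 0.0
```

Emit:
{"fn": "send_rows", "kwargs": {
  "plan": "0 0 0 0 0 -50 1;0 0 0 0 0 -40 1;0 0 0 48 41 0 1;0 0 0 48 42 0 1;0 0 0 49 42 0 1"
}}

```text
t: 9.78
tcp_pos: [0.6371, -0.1655, 0.1719]
tcp_rot: [0.0, 1.0, -0.0, 0.0]
ft_force: [0.7, 0.7, 1.1]
opening: 0.087
grip_force: 0.0
```

```bash
python3 - <<'E'
from h import *
p=r.read_camera('top');save(p,'t2.png',(180,170,430,300),3)
p=r.read_camera('wrist');s=r.get_state();print(s['t'],s['tcp_pos'],s['tcp_rot'])
for d in r.landmark_of(p,'blue_bottle_mid'):
    print(d['xy'],onz(p,d['xy'],.0475));
    try: print(blob(p,'blue',d['xy'],.0965,60))
    except Exception as e: print(e)
E
```

```text
9.875 [ 0.63773852 -0.17067481  0.16814852] [ 5.34828193e-04  9.99991657e-01 -3.95791046e-03 -8.57391833e-04]
[313.1, 194.9] [ 0.64021032 -0.16438531  0.0475    ]
(array([312.47079038, 211.20704467]), [292, 193, 42, 38, 1164], array([ 0.64121775, -0.16520026,  0.0965    ]))
```

View pics/t2.png

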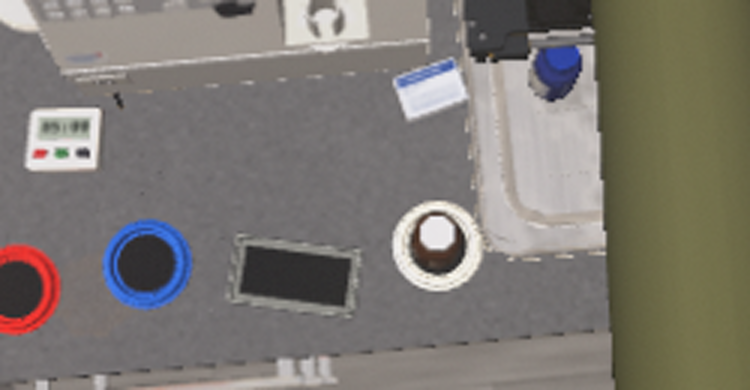

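White stands in its dock at (437,240) in the crop. Blue measures (0.640, -0.166), so I'll grasp it.

Emit:
{"fn": "send_rows", "kwargs": {
  "plan": "0 0 0 3 0 45 1;0 0 0 0 0 45 1;0 0 0 0 0 43 1;0 0 0 0 0 0 1;0 0 0 0 0 0 0"
}}

```text
t: 10.55
tcp_pos: [0.6397, -0.1635, 0.0407]
tcp_rot: [0.0, 1.0, 0.0, 0.001]
ft_force: [0.8, 0.4, 0.5]
opening: 0.0824
grip_force: 0.0
```

Emit:
{"fn": "send_rows", "kwargs": {
  "plan": "0 0 0 0 0 0 0;0 0 0 0 0 0 0;0 0 0 0 0 0 0;0 0 0 0 0 0 0;0 0 0 0 0 0 0"
}}

```text
t: 11.18
tcp_pos: [0.6387, -0.1642, 0.0387]
tcp_rot: [0.0, 1.0, -0.0, 0.0]
ft_force: [-0.1, -0.6, 1.1]
opening: 0.0405
grip_force: 29.9
```

Emit:
{"fn": "send_rows", "kwargs": {
  "plan": "0 0 0 0 0 -45 0;0 0 0 0 0 -45 0;0 0 0 -30 0 -40 0;0 0 0 -55 0 0 0;0 0 0 -55 0 0 0"
}}

```text
t: 11.8
tcp_pos: [0.4974, -0.1637, 0.1688]
tcp_rot: [0.0, 1.0, -0.0, 0.0]
ft_force: [-0.4, -1.2, -1.1]
opening: 0.0406
grip_force: 29.9
```

Emit:
{"fn": "send_rows", "kwargs": {
  "plan": "0 0 0 0 -55 0 0;0 0 0 0 -55 0 0;0 0 0 0 -55 0 0;0 0 0 0 -55 0 0;0 0 0 0 -55 0 0"
}}

```text
t: 12.42
tcp_pos: [0.4985, 0.1128, 0.1686]
tcp_rot: [0.0, 1.0, -0.0, 0.0]
ft_force: [1.6, 0.1, -0.5]
opening: 0.0401
grip_force: 29.9
```

Emit:
{"fn": "send_rows", "kwargs": {
  "plan": "0 0 0 0 -55 0 0;0 0 0 0 -57 0 0;0 0 0 0 0 45 0;0 0 0 0 0 45 0;0 0 0 0 0 0 0"
}}

```text
t: 13.05
tcp_pos: [0.4957, 0.2219, 0.0751]
tcp_rot: [0.001, 1.0, -0.0, -0.004]
ft_force: [0.3, -0.0, 0.7]
opening: 0.0402
grip_force: 29.9
```

```bash
python3 - <<'E'
from h import *
p=r.read_camera('wrist');save(p,'w4.png');s=r.get_state()
print(s['t'],s['tcp_pos'],s['tcp_rot'],s['opening'])
for c in ('wrist','scene'):
  p=r.read_camera(c)
  for q in('blue_dock','red_dock','slide_tray'):
    for d in r.cut_out(p,q)[:1]:
        c=max(cv2.findContours(d['mask'].astype('uint8'),0,1)[0],key=len).reshape(-1,2)
        w=np.array([onz(p,u,.006)[:2] for u in c])*1000
        e=cv2.minAreaRect(w.astype('f4')) if 'dock' not in q else cv2.fitEllipse(w.astype('f4'))
        print(q,round(d['confidence'],2),np.round(e[0],1),np.round(e[1],1),round(e[2],1))
E
```

```text
13.1 [0.49779583 0.22277022 0.07769861] [ 3.37551760e-04  9.99998627e-01 -2.17358337e-04 -1.60750468e-03] 0.04001003149958087
blue_dock 0.71 [506.  223.1] [71.4 76.3] 177.2
red_dock 0.77 [496.7 344.8] [60.3 89.5] 9.4
blue_dock 0.78 [496.7 224.7] [72.2 85.3] 140.4
red_dock 0.73 [487. 344.] [78.8 90.5] 66.1
slide_tray 0.77 [475.5  87.4] [123.2  80.2] 78.0
```

View pics/w4.png

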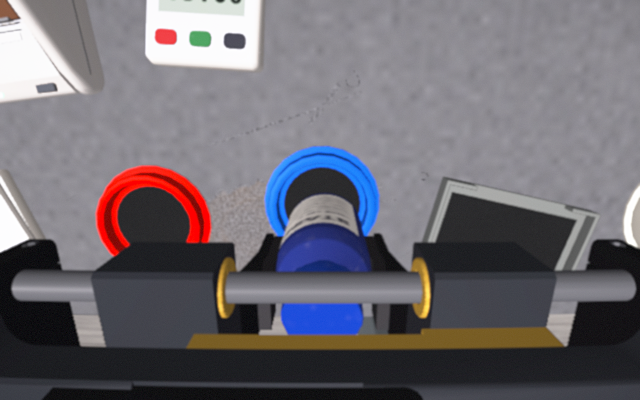

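The bottle is centred over the blue dock at about (322,200), so I'll lower and release it.

Emit:
{"fn": "send_rows", "kwargs": {
  "plan": "0 0 0 1 0 15 0;0 0 0 0 0 12 0;0 0 0 0 0 5 0;0 0 0 0 0 2 0;0 0 0 0 0 0 0"
}}

```text
t: 14.12
tcp_pos: [0.5001, 0.2233, 0.0446]
tcp_rot: [-0.0, 1.0, -0.0, 0.0]
ft_force: [0.6, 0.3, -0.9]
opening: 0.0401
grip_force: 29.9
```

Emit:
{"fn": "send_rows", "kwargs": {
  "plan": "0 0 0 0 0 0 1;0 0 0 0 0 0 1;0 0 0 0 0 0 1;0 0 0 0 0 0 1;0 0 0 0 0 -45 1"
}}

```text
t: 14.75
tcp_pos: [0.4973, 0.2217, 0.087]
tcp_rot: [0.001, 1.0, -0.0, -0.004]
ft_force: [0.4, -0.1, 0.5]
opening: 0.0815
grip_force: 0.0
```

Emit:
{"fn": "send_rows", "kwargs": {
  "plan": "0 0 0 0 0 -50 1;0 0 0 0 0 -50 1;0 0 0 0 60 0 1;0 0 0 0 60 0 1;0 0 0 0 60 0 1"
}}

```text
t: 15.38
tcp_pos: [0.4997, 0.0414, 0.1899]
tcp_rot: [0.0, 1.0, -0.0, 0.001]
ft_force: [1.4, 0.3, -0.5]
opening: 0.0872
grip_force: 0.0
```

Emit:
{"fn": "send_rows", "kwargs": {
  "plan": "0 0 0 9 60 0 1;0 0 0 9 60 0 1;0 0 0 9 60 0 1;0 0 0 10 60 0 1;0 0 0 10 60 0 1"
}}

```text
t: 16.0
tcp_pos: [0.5468, -0.2588, 0.1897]
tcp_rot: [0.0, 1.0, -0.0, 0.0]
ft_force: [0.5, 0.5, 0.1]
opening: 0.087
grip_force: 0.0
```

Emit:
{"fn": "send_rows", "kwargs": {
  "plan": "0 0 0 0 60 0 1;0 0 0 0 45 0 1;0 0 0 0 0 0 1;0 0 0 0 0 0 1;0 0 0 0 0 0 1"
}}

```text
t: 16.62
tcp_pos: [0.5473, -0.3598, 0.1898]
tcp_rot: [-0.0, 1.0, 0.001, 0.0]
ft_force: [-0.1, 0.3, 0.5]
opening: 0.0874
grip_force: 0.0
```

```bash
python3 - <<'E'
from h import *
p=r.read_camera('wrist');save(p,'w5.png');s=r.get_state();print(s['t'],s['tcp_pos'],s['tcp_rot'])
for d in r.landmark_of(p,'red_bottle_mid'):
    print(d['xy'],onz(p,d['xy'],.0395))
    try: print(blob(p,'red',d['xy'],.0805,60))
    except Exception as e: print(e)
p=r.read_camera('top');save(p,'t3.png',(180,170,430,300),3)
E
```

```text
16.675 [ 0.54729493 -0.35998169  0.18987467] [-1.25187099e-04  9.99999423e-01  1.04160844e-03  2.29046922e-04]
[329.6, 185.0] [ 0.54763238 -0.36507837  0.0395    ]
(array([329.98525074, 196.86578171]), [315, 183, 31, 29, 678], array([ 0.54743291, -0.36468972,  0.0805    ]))
[371.7, 52.7] [ 0.6630459  -0.39991022  0.0395    ]
(array([382.6043956 ,  45.17343526]), [359, 19, 49, 53, 2093], array([ 0.66290124, -0.40236782,  0.0805    ]))
```

View pics/w5.png

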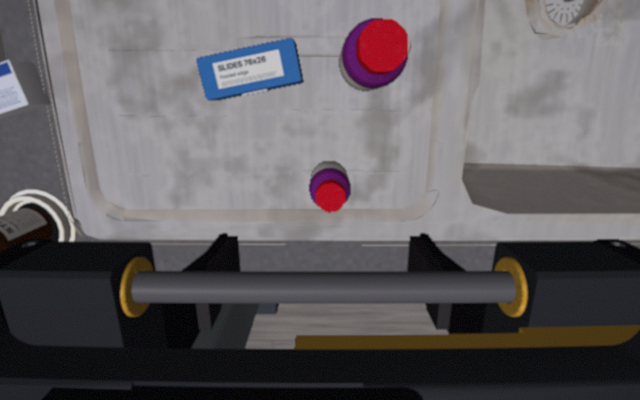

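View pics/t3.png

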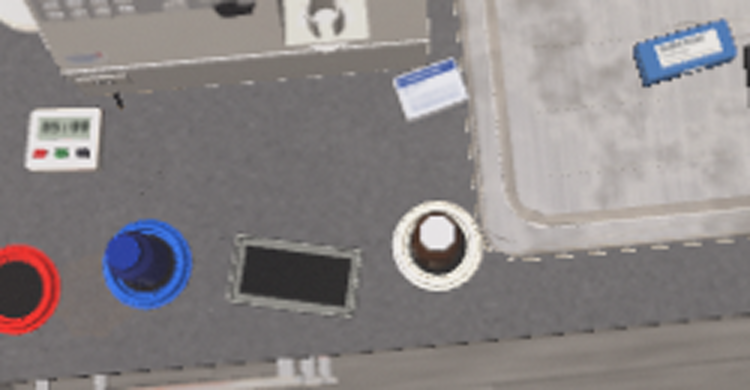

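Both docked bottles stand upright (the lean matches parallax). The small red is at (0.5475, -0.3645).

Emit:
{"fn": "send_rows", "kwargs": {
  "plan": "0 0 0 0 4 50 1;0 0 0 0 0 50 1;0 0 0 0 0 45 1;0 0 0 0 0 18 1;0 0 0 0 0 0 1"
}}

```text
t: 17.4
tcp_pos: [0.5463, -0.3653, 0.026]
tcp_rot: [-0.0, 1.0, -0.0, -0.001]
ft_force: [-0.3, 0.5, 0.6]
opening: 0.087
grip_force: 0.0
```

Emit:
{"fn": "send_rows", "kwargs": {
  "plan": "0 0 0 0 0 0 0;0 0 0 0 0 0 0;0 0 0 0 0 0 0;0 0 0 0 0 0 0;0 0 0 0 0 0 0"
}}

```text
t: 18.02
tcp_pos: [0.5466, -0.366, 0.0267]
tcp_rot: [0.0, 1.0, -0.0, 0.0]
ft_force: [-0.8, -0.1, -0.3]
opening: 0.0451
grip_force: 0.0
```

Emit:
{"fn": "send_rows", "kwargs": {
  "plan": "0 0 0 0 0 0 0;0 0 0 0 0 0 0;0 0 0 0 0 -45 0;0 0 0 0 0 -45 0;0 0 0 0 0 -45 0"
}}

```text
t: 18.65
tcp_pos: [0.5462, -0.3657, 0.1624]
tcp_rot: [-0.0, 1.0, -0.0, -0.0]
ft_force: [0.2, -0.8, -0.9]
opening: 0.0348
grip_force: 30.0
```

Emit:
{"fn": "send_rows", "kwargs": {
  "plan": "0 0 0 -10 -58 0 0;0 0 0 -10 -58 0 0;0 0 0 -10 -58 0 0;0 0 0 -10 -58 0 0;0 0 0 -10 -58 0 0"
}}

```text
t: 19.27
tcp_pos: [0.496, -0.074, 0.1614]
tcp_rot: [0.0, 1.0, -0.0, 0.0]
ft_force: [0.5, -0.2, -1.1]
opening: 0.0346
grip_force: 30.0
```

Emit:
{"fn": "send_rows", "kwargs": {
  "plan": "0 0 0 -7 -60 0 0;0 0 0 0 -60 0 0;0 0 0 0 -60 0 0;0 0 0 0 -60 0 0;0 0 0 0 -60 0 0"
}}

```text
t: 19.9
tcp_pos: [0.4897, 0.2257, 0.1615]
tcp_rot: [0.0, 1.0, -0.001, 0.0]
ft_force: [0.8, -0.4, -1.0]
opening: 0.0349
grip_force: 30.0
```

Emit:
{"fn": "send_rows", "kwargs": {
  "plan": "0 0 0 0 -60 0 0;0 0 0 0 -60 0 0;0 0 0 0 0 35 0;0 0 0 0 0 35 0;0 0 0 0 0 0 0"
}}

```text
t: 20.52
tcp_pos: [0.4879, 0.3424, 0.0884]
tcp_rot: [0.002, 1.0, -0.0, -0.003]
ft_force: [0.3, -1.0, -1.9]
opening: 0.0349
grip_force: 30.0
```

```bash
python3 - <<'E'
from h import *
p=r.read_camera('wrist');save(p,'w6.png');s=r.get_state()
print(s['t'],s['tcp_pos'],s['tcp_rot'],s['opening'])
for q in('blue_dock','red_dock'):
    for d in r.cut_out(p,q)[:1]:
        c=max(cv2.findContours(d['mask'].astype('uint8'),0,1)[0],key=len).reshape(-1,2)
        w=np.array([onz(p,u,.006)[:2] for u in c])*1000
        e=cv2.fitEllipse(w.astype('f4'))
        print(q,round(d['confidence'],2),np.round(e[0],1),np.round(e[1],1),round(e[2],1),w.min(0),w.max(0))
E
```

```text
20.575 [0.48925172 0.34349826 0.09061724] [ 6.64097044e-04  9.99998991e-01 -2.98971462e-04 -1.22006605e-03] 0.0345227375608105
blue_dock 0.62 [501.2 225.6] [74.8 79.5] 152.5 [460.95011544 185.70427277] [541.70280673 266.25972761]
red_dock 0.92 [494.9 345.5] [67.2 80.4] 0.3 [464.62355847 305.57076805] [528.00441538 385.19579129]
```

View pics/w6.png

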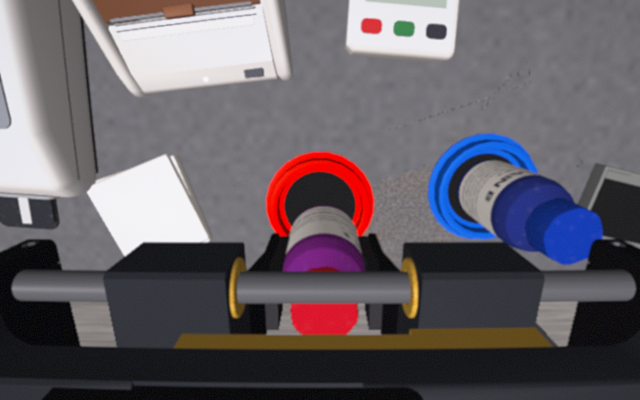

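The red bottle is centred over its dock (dock measures about (0.487, 0.345)), so I'll lower it.

Emit:
{"fn": "send_rows", "kwargs": {
  "plan": "0 0 0 0 -1 25 0;0 0 0 0 0 20 0;0 0 0 0 0 8 0;0 0 0 0 0 4 0;0 0 0 0 0 1 0"
}}

```text
t: 21.3
tcp_pos: [0.4903, 0.3454, 0.0338]
tcp_rot: [-0.0, 1.0, -0.0, 0.0]
ft_force: [1.2, 0.6, -0.7]
opening: 0.0346
grip_force: 30.0
```

Emit:
{"fn": "send_rows", "kwargs": {
  "plan": "0 0 0 0 0 0 0;0 0 0 0 0 0 1;0 0 0 0 0 0 1;0 0 0 0 0 0 1;0 0 0 0 0 0 1"
}}

```text
t: 21.92
tcp_pos: [0.4901, 0.3451, 0.0336]
tcp_rot: [0.0, 1.0, -0.0, 0.0]
ft_force: [-0.1, 0.6, -0.6]
opening: 0.0662
grip_force: 0.0
```

Emit:
{"fn": "send_rows", "kwargs": {
  "plan": "0 0 0 0 0 -30 1;0 0 0 0 0 -50 1;0 0 0 0 0 -50 1;0 0 0 0 50 -20 1;0 0 0 0 60 0 1"
}}

```text
t: 22.55
tcp_pos: [0.4906, 0.2361, 0.1858]
tcp_rot: [-0.001, 1.0, 0.001, 0.002]
ft_force: [-0.4, -0.7, -0.1]
opening: 0.087
grip_force: 0.0
```

Emit:
{"fn": "send_rows", "kwargs": {
  "plan": "0 0 0 0 58 0 1;0 0 0 0 58 0 1;0 0 0 0 58 0 1;0 0 0 0 58 0 1;0 0 0 0 58 0 1"
}}

```text
t: 23.18
tcp_pos: [0.4896, -0.0567, 0.1839]
tcp_rot: [0.0, 1.0, -0.0, 0.001]
ft_force: [1.0, -0.4, 0.2]
opening: 0.0868
grip_force: 0.0
```

Emit:
{"fn": "send_rows", "kwargs": {
  "plan": "0 0 0 0 58 -5 1;0 0 0 20 57 -5 1;0 0 0 20 57 0 1;0 0 0 20 57 0 1;0 0 0 20 4 0 1"
}}

```text
t: 23.8
tcp_pos: [0.5681, -0.295, 0.1926]
tcp_rot: [0.001, 1.0, -0.005, -0.001]
ft_force: [0.5, -0.1, -0.6]
opening: 0.0872
grip_force: 0.0
```

Emit:
{"fn": "send_rows", "kwargs": {
  "plan": "0 0 -10 0 0 0 1;0 0 -10 0 0 0 1;0 0 -10 0 0 0 1;0 0 -10 0 0 0 1;0 0 -10 0 0 0 1"
}}

```text
t: 24.42
tcp_pos: [0.5696, -0.2878, 0.1935]
tcp_rot: [-0.0, 0.905, 0.425, -0.0]
ft_force: [-0.1, -0.3, -0.6]
opening: 0.0871
grip_force: 0.0
```

Emit:
{"fn": "send_rows", "kwargs": {
  "plan": "0 0 -10 0 0 0 1;0 0 -10 0 0 0 1;0 0 -10 0 0 0 1;0 0 -10.4 0 0 0 1;0 0 -10.5 0 0 0 1"
}}

```text
t: 25.05
tcp_pos: [0.5696, -0.2878, 0.1935]
tcp_rot: [-0.0, 0.635, 0.773, -0.0]
ft_force: [-0.6, 0.0, 0.5]
opening: 0.0867
grip_force: 0.0
```

```bash
python3 - <<'E'
from h import *
from scipy.spatial.transform import Rotation as Ro
p=r.read_camera('wrist');save(p,'w7.png');s=r.get_state()
w=s['tcp_rot'];R=Ro.from_quat(w,scalar_first=True).as_matrix()
print(s['t'],s['tcp_pos'],s['joint_pos'].round(2),'tool x',np.degrees(np.arctan2(R[1,0],R[0,0])))
for d in r.cut_out(p,'slide_box_mid')[:1]:
    c=max(cv2.findContours(d['mask'].astype('uint8'),0,1)[0],key=len).reshape(-1,2)
    w=np.array([onz(p,u,.03)[:2] for u in c])*1000
    print(d['confidence'],cv2.minAreaRect(w.astype('f4')))
    e=cv2.minAreaRect(w.astype('f4'));t=R.T@(np.r_[np.array(e[0])/1000,0.005]-s['tcp_pos']);print('tool shift mm',t*1000)
for d in r.landmark_of(p,'slide_box_mid')[:1]:print(onz(p,d['xy'],.0145))
p=r.read_camera('top');save(p,'t4.png',(150,110,470,300),2.5)
E
```

```text
25.1 [ 0.56948764 -0.28786148  0.1934246 ] [ 0.93  0.38 -0.64  1.5   0.23  1.34  0.47] tool x 101.5224027156982
0.83 ((647.2315063476562, -289.9471740722656), (42.56885528564453, 92.16178894042969), 10.923942565917969)
tool shift mm [-17.59164841  75.81058166 188.40270116]
[ 0.64604123 -0.29443424  0.0145    ]
```

View pics/w7.png

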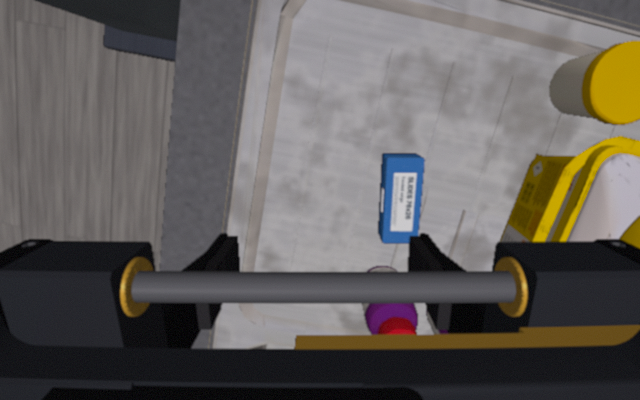

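View pics/t4.png

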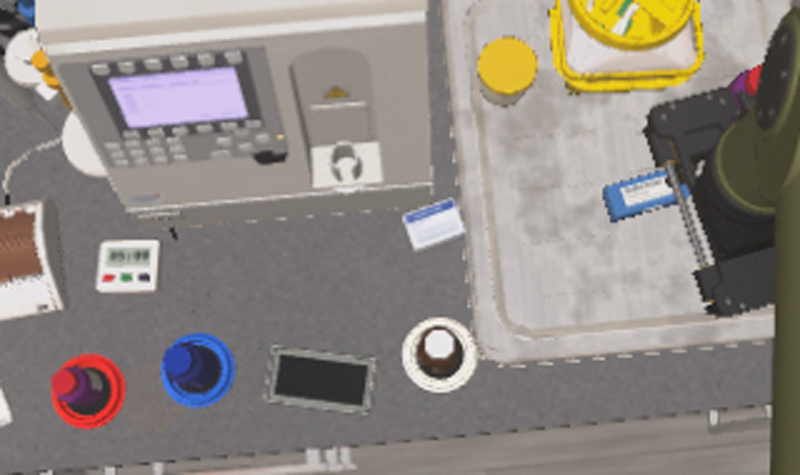

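```bash
python3 - <<'E'
from h import *
p=r.read_camera('top');q=r.read_camera('wrist')
for uv in((150+555/2.5,110+83/2.5),(150+690/2.5,110+90/2.5)):
  for z in(0,.1,.15,.2): print('top',np.round(uv),z,onz(p,uv,z)[:2].round(3))
for uv in((508,228),(545,241),(535,155)):
  for z in(0,.1,.15): print('wr',uv,z,onz(q,uv,z)[:2].round(3))
E
```

```text
top [372. 143.] 0 [ 0.798 -0.21 ]
top [372. 143.] 0.1 [ 0.761 -0.192]
top [372. 143.] 0.15 [ 0.743 -0.183]
top [372. 143.] 0.2 [ 0.724 -0.175]
top [426. 146.] 0 [ 0.776 -0.368]
top [426. 146.] 0.1 [ 0.741 -0.337]
top [426. 146.] 0.15 [ 0.723 -0.321]
top [426. 146.] 0.2 [ 0.706 -0.305]
wr (508, 228) 0 [ 0.782 -0.307]
wr (508, 228) 0.1 [ 0.719 -0.281]
wr (508, 228) 0.15 [ 0.687 -0.268]
wr (545, 241) 0 [ 0.83  -0.314]
wr (545, 241) 0.1 [ 0.753 -0.286]
wr (545, 241) 0.15 [ 0.714 -0.272]
wr (535, 155) 0 [ 0.784 -0.224]
wr (535, 155) 0.1 [ 0.72  -0.221]
wr (535, 155) 0.15 [ 0.688 -0.22 ]
```

```bash
python3 - <<'E'
from h import *
t=r.read_camera('top');s=r.read_camera('scene')
def tri(a,b):
    (o1,d1),(o2,d2)=a,b
    k=np.linalg.lstsq(np.c_[d1,-d2],o2-o1,rcond=None)[0]
    x,y=o1+k[0]*d1,o2+k[1]*d2;return ((x+y)/2).round(3),round(np.linalg.norm(x-y),4)
# the first top.png crop scale 2.35 origin 150,110; scene crop 2.4 origin 190,90
T=lambda u,v:ray(t,(150+u/2.35,110+v/2.35)); S=lambda u,v:ray(s,(190+u/2.4,90+v/2.4))
print(tri(T(524,72),S(322,158)),tri(T(524,80),S(322,158)),tri(T(658,70),S(397,125)))
a=cv2.imread('pics/top.png')[90:160,340:450];b=cv2.imread('pics/scene.png')[105:190,285:375]
a=cv2.resize(a,(785,500),interpolation=2);b=cv2.resize(b,(529,500),interpolation=2)
cv2.imwrite('pics/bin.png',cv2.resize(np.hstack([a,b]),(800,304),interpolation=cv2.INTER_AREA))
E
```

```text
(array([ 0.769, -0.202,  0.086]), np.float64(0.0112)) (array([ 0.76 , -0.198,  0.091]), np.float64(0.0053)) (array([ 0.762, -0.351,  0.094]), np.float64(0.0052))
```

View pics/bin.png

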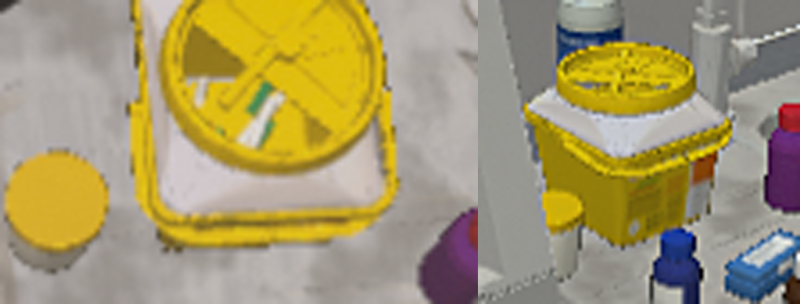

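```bash
python3 - <<'E'
from h import *
t=r.read_camera('top');s=r.read_camera('scene')
def tri(a,b):
    (o1,d1),(o2,d2)=a,b
    k=np.linalg.lstsq(np.c_[d1,-d2],o2-o1,rcond=None)[0]
    x,y=o1+k[0]*d1,o2+k[1]*d2;return ((x+y)/2).round(3),round(np.linalg.norm(x-y),4)
T=lambda u,v:ray(t,(340+u/4.345,90+v/4.34)); S=lambda u,v:ray(s,(285+(u-478)/3.578,105+v/3.576))
for a,b in(((160,240),(628,178)),((150,232),(622,174)),((385,228),(733,135)),((365,238),(725,143)),((140,225),(615,160))): print(tri(T(*a),S(*b)))
for z in(.08,.09,.1,.11,.12): print(z,[onz(t,(340+u/4.345,90+244/4.34),z)[:2].round(3) for u in(250,300)])
E
```

```text
(array([ 0.755, -0.207,  0.094]), np.float64(0.0038))
(array([ 0.758, -0.201,  0.099]), np.float64(0.0056))
(array([ 0.753, -0.345,  0.096]), np.float64(0.0039))
(array([ 0.749, -0.332,  0.093]), np.float64(0.0054))
(array([ 0.757, -0.192,  0.116]), np.float64(0.0047))
0.08 [array([ 0.754, -0.264]), array([ 0.751, -0.296])]
0.09 [array([ 0.75 , -0.262]), array([ 0.748, -0.293])]
0.1 [array([ 0.747, -0.26 ]), array([ 0.744, -0.291])]
0.11 [array([ 0.743, -0.257]), array([ 0.74 , -0.288])]
0.12 [array([ 0.74 , -0.255]), array([ 0.737, -0.285])]
```

The bin's lip is at x ≈ 0.748, z ≈ 0.095. The 190 mm gripper body would be marginal there if centred on the box, so I'll straddle the box 17 mm toward the robot and let the closing fingers pull it clear.

Emit:
{"fn": "send_rows", "kwargs": {
  "plan": "0 0 0 -10 30 10 1;0 0 0 -7.5 29.5 35 1;0 0 0 0 0 40 1;0 0 0 0 0 20 1;0 0 0 0 0 0 1"
}}

```text
t: 26.18
tcp_pos: [0.6301, -0.2938, 0.0871]
tcp_rot: [-0.001, 0.637, 0.771, -0.001]
ft_force: [-0.4, -0.6, 0.1]
opening: 0.0871
grip_force: 0.0
```

```bash
python3 - <<'E'
from h import *
from scipy.spatial.transform import Rotation as Ro
p=r.read_camera('wrist');save(p,'w8.png');s=r.get_state()
R=Ro.from_quat(s['tcp_rot'],scalar_first=True).as_matrix()
print(s['t'],s['tcp_pos'],np.degrees(np.arctan2(R[1,0],R[0,0])))
for d in r.cut_out(p,'slide_box_mid')[:1]:
    c=max(cv2.findContours(d['mask'].astype('uint8'),0,1)[0],key=len).reshape(-1,2)
    w=np.array([onz(p,u,.03)[:2] for u in c])*1000;e=cv2.minAreaRect(w.astype('f4'))
    print(d['confidence'],e,R.T@(np.r_[np.array(e[0])/1000,0.004]-s['tcp_pos'])*1000)
E
```

```text
26.225 [ 0.63120661 -0.29418377  0.08901047] 100.83046293377653
0.62 ((648.91748046875, -286.43255615234375), (38.693115234375, 85.74867248535156), 10.921428680419922) [ 4.30565686 18.85660786 85.00838245]
```

View pics/w8.png

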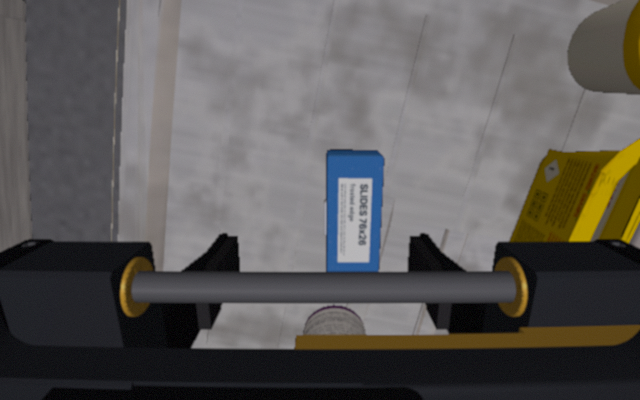

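Emit:
{"fn": "send_rows", "kwargs": {
  "plan": "0 0 0 2 2 20 1;0 0 0 0 0 20 1;0 0 0 0 0 20 1;0 0 0 0 0 15 1;0 0 0 0 0 0 1"
}}

```text
t: 26.9
tcp_pos: [0.6316, -0.2911, 0.0113]
tcp_rot: [-0.002, 0.637, 0.771, -0.0]
ft_force: [0.2, 0.1, 0.4]
opening: 0.0871
grip_force: 0.0
```

Emit:
{"fn": "send_rows", "kwargs": {
  "plan": "0 0 0 0 0 5 1;0 0 0 0 0 4 1;0 0 0 0 0 0 0;0 0 0 0 0 0 0;0 0 0 0 0 0 0"
}}

```text
t: 27.52
tcp_pos: [0.6333, -0.2915, 0.0049]
tcp_rot: [0.0, 0.637, 0.771, 0.0]
ft_force: [1.2, -1.2, -0.2]
opening: 0.0648
grip_force: 0.3
```

Emit:
{"fn": "send_rows", "kwargs": {
  "plan": "0 0 0 0 0 0 0;0 0 0 0 0 0 0;0 0 0 0 0 0 0;0 0 0 0 0 0 0;0 0 0 0 0 0 0"
}}

```text
t: 28.15
tcp_pos: [0.6334, -0.2915, 0.0049]
tcp_rot: [0.0, 0.637, 0.771, 0.0]
ft_force: [2.4, -0.0, 1.8]
opening: 0.0376
grip_force: 30.0
```

Emit:
{"fn": "send_rows", "kwargs": {
  "plan": "0 0 0 0 0 -30 0;0 0 0 0 0 -45 0;0 0 0 0 0 -50 0;0 0 0 0 -40 -10 0;0 0 0 0 0 0 0"
}}

```text
t: 28.78
tcp_pos: [0.5905, -0.3016, 0.14]
tcp_rot: [-0.0, 0.638, 0.77, -0.002]
ft_force: [-0.5, -0.6, -1.6]
opening: 0.0378
grip_force: 30.0
```

Emit:
{"fn": "send_rows", "kwargs": {
  "plan": "0 0 7.8 0 0 0 0;0 0 7.8 0 0 0 0;0 0 7.9 0 0 0 0;0 0 0 0 0 0 0;0 0 0 0 0 0 0"
}}

```text
t: 29.4
tcp_pos: [0.5933, -0.2988, 0.1388]
tcp_rot: [-0.001, 0.78, 0.626, -0.0]
ft_force: [-0.0, 0.4, -1.9]
opening: 0.0381
grip_force: 30.0
```

```bash
cat > g.py <<'E'
from h import *
from scipy.spatial.transform import Rotation as Ro
p=r.read_camera('wrist');s=r.get_state()
R=Ro.from_quat(s['tcp_rot'],scalar_first=True).as_matrix()
print(s['t'],s['tcp_pos'],s['opening'],'yaw',np.degrees(np.arctan2(R[1,0],R[0,0])))
print('to tray',R.T@(np.array([.478,.089,.0085])-s['tcp_pos'])*1000)
for q,z in(('slide_box_mid',s['tcp_pos'][2]+.026),('slide_tray',.006)):
  for d in r.cut_out(p,q)[:1]:
    c=max(cv2.findContours(d['mask'].astype('uint8'),0,1)[0],key=len).reshape(-1,2)
    w=np.array([onz(p,u,z)[:2] for u in c])*1000;e=cv2.minAreaRect(w.astype('f4'))
    W=np.c_[w/1000,np.full(len(w),z)];L=(W-s['tcp_pos'])@R*1000
    print(q,d['confidence'],np.round(e[0],1),np.round(e[1],1),round(e[2],1),'tool-frame min/max',L.min(0)[:2].round(1),L.max(0)[:2].round(1))
E
python3 g.py
```

```text
29.45 [ 0.59343106 -0.29884322  0.1389356 ] 0.0378339645677708 yaw 77.4769881922764
to tray [ 353.54650658 -196.64489621  130.75087955]
slide_box_mid 0.91 [ 599.1 -273.7] [43.5 36.9] 76.6 tool-frame min/max [  3.8 -18.6] [47.4 18.3]
```

Emit:
{"fn": "send_rows", "kwargs": {
  "plan": "0 0 0 50 -28 0 0;0 0 0 50 -28 0 0;0 0 0 50 -28 0 0;0 0 0 50 -28 0 0;0 0 0 50 -28 0 0"
}}

```text
t: 30.18
tcp_pos: [0.5111, -0.0227, 0.1398]
tcp_rot: [0.0, 0.78, 0.625, 0.0]
ft_force: [-0.0, 0.6, -0.2]
opening: 0.0378
grip_force: 30.0
```

Emit:
{"fn": "send_rows", "kwargs": {
  "plan": "0 0 0 50 -28 0 0;0 0 0 51 -29 0 0;0 0 0 0 0 40 0;0 0 0 0 0 40 0;0 0 0 0 0 0 0"
}}

```text
t: 30.8
tcp_pos: [0.4754, 0.0863, 0.0573]
tcp_rot: [-0.002, 0.78, 0.626, -0.002]
ft_force: [-1.0, -0.3, -0.6]
opening: 0.0378
grip_force: 30.0
```

```bash
python3 g.py
```

```text
30.85 [0.47736808 0.0866755  0.05924044] 0.0376193960604849 yaw 77.41644447805793
to tray [ 2.41080981  0.22805604 50.7398372 ]
slide_box_mid 0.94 [481.4 112.1] [43.6 36.6] 78.5 tool-frame min/max [  3.9 -20.1] [47.4 16.9]
slide_tray 0.93 [482.9 111.4] [70.3 63.9] 77.5 tool-frame min/max [ -9.8 -31.8] [60.5 32.1]
```

Tray centre and box centre both sit at tool (+2.4, 0), so they are aligned and I'll lower the box.

Emit:
{"fn": "send_rows", "kwargs": {
  "plan": "0 0 0 0 0 20 0;0 0 0 0 0 15 0;0 0 0 0 0 8 0;0 0 0 0 0 5 0;0 0 0 0 0 2 0"
}}

```text
t: 31.58
tcp_pos: [0.4784, 0.0866, 0.0095]
tcp_rot: [0.0, 0.781, 0.625, 0.0]
ft_force: [0.0, 0.1, -0.6]
opening: 0.0377
grip_force: 30.0
```

Emit:
{"fn": "send_rows", "kwargs": {
  "plan": "0 0 0 0 0 0 0;0 0 0 0 0 0 1;0 0 0 0 0 0 1;0 0 0 0 0 0 1;0 0 0 0 0 0 1"
}}

```text
t: 32.2
tcp_pos: [0.4783, 0.0865, 0.0096]
tcp_rot: [0.0, 0.781, 0.625, 0.0]
ft_force: [0.9, 0.2, 0.7]
opening: 0.07
grip_force: 0.0
```

Emit:
{"fn": "send_rows", "kwargs": {
  "plan": "0 0 0 0 0 0 1;0 0 0 0 0 -30 1;0 0 0 0 0 -50 1;0 0 0 0 0 -50 1;0 0 0 0 0 -50 1"
}}

```text
t: 32.83
tcp_pos: [0.4779, 0.0866, 0.1911]
tcp_rot: [0.0, 0.781, 0.625, -0.0]
ft_force: [1.0, 0.1, 0.9]
opening: 0.087
grip_force: 0.0
```

Emit:
{"fn": "send_rows", "kwargs": {
  "plan": "0 0 0 -60 0 0 1;0 0 0 -60 0 0 1;0 0 0 -60 0 0 1;0 0 0 -60 0 0 1;0 0 0 -40 0 0 1"
}}

```text
t: 33.45
tcp_pos: [0.4157, -0.1895, 0.1896]
tcp_rot: [0.0, 0.782, 0.624, -0.0]
ft_force: [-0.0, 1.0, 0.7]
opening: 0.0873
grip_force: 0.0
```

```bash
python3 - <<'E'
from h import *
p=r.read_camera('top');save(p,'fin.png',(150,160,470,310),2.5)
for q,z in Z.items():
    print(q,[(np.round(d['xy']).tolist(),round(d['confidence'],2),np.round(onz(p,d['xy'],z)[:2],3).tolist()) for d in r.landmark_of(p,q)])
for q,z in(('slide_box_mid',.035),('slide_tray',.006)):
  for d in r.cut_out(p,q)[:1]:
    c=max(cv2.findContours(d['mask'].astype('uint8'),0,1)[0],key=len).reshape(-1,2)
    print(q,cv2.minAreaRect(np.array([onz(p,u,z)[:2]*1000 for u in c]).astype('f4')))
E
```

```text
white_bottle_mid [([326.0, 250.0], 0.53, [0.494, -0.043])]
blue_bottle_mid [([225.0, 257.0], 0.54, [0.499, 0.224]), ([279.0, 266.0], 0.29, [0.465, 0.083])]
red_bottle_mid [([447.0, 180.0], 0.9, [0.657, -0.4]), ([451.0, 147.0], 0.81, [0.753, -0.426]), ([180.0, 268.0], 0.54, [0.482, 0.346])]
slide_box_mid [([277.0, 259.0], 0.87, [0.485, 0.089])]
white_dock [([326.0, 249.0], 0.85, [0.502, -0.044])]
blue_dock [([278.0, 267.0], 0.69, [0.464, 0.089]), ([226.0, 258.0], 0.57, [0.501, 0.23])]
red_dock [([184.0, 264.0], 0.85, [0.495, 0.349])]
slide_tray []
timer_mid [([198.0, 217.0], 0.67, [0.621, 0.301])]
coverslip_box_mid [([321.0, 200.0], 0.95, [0.637, -0.044])]
slide_box_mid ((478.2202453613281, 82.84523010253906), (89.87885284423828, 39.786659240722656), 77.3399658203125)
slide_tray ((478.955322265625, 89.14295959472656), (115.02147674560547, 62.91793441772461), 77.32221984863281)
```

View pics/fin.png

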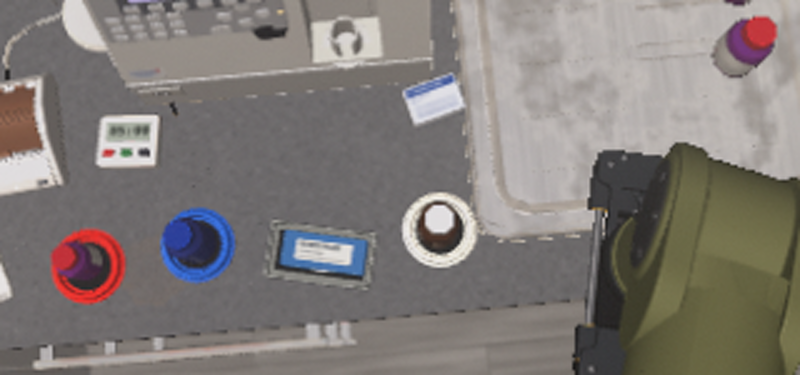

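The final top view shows all three bottles upright in their own docks and the box flat in the tray. The box's yaw matches the tray's and it is inside the rim. The timer and carton haven't moved.

```bash
python3 -c "
from workcell import r
print(r.finish_job())"
```

```text
the job is handed in; nothing more can be done
None
```

The job is handed in at about 34 s: in the last camera check the white, blue and small red bottles stood upright in their matching docks, the slide box lay flat in the grey tray along its length (about 6 mm off-centre, inside the rim), and the timer and carton were where they started.

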